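# Dispense one sample puck and nudge it into the blue ring

## Task

Press the red plunger of the puck dispenser all the way down once, so that a single sample puck slides out, and let the plunger come fully back up. Then push that puck with the fingertips across the black board until it lies flat and wholly inside the blue ring, without picking it up. Leave the other pucks in the magazine, leave the lens, dish and screwdriver where they are, and finish clear of everything.

Things in the scene. Friction and masses are not known exactly. Their poses are not given: they have to be found in the camera images.
- dispenser: puck dispenser fixed on the board. Origin: on the magazine's axis at the board's top; pucks come out along its -x; z up. The clear square magazine is 40 x 40 mm outside, 32 mm high, open on top; its pucks lie on the board; exit slot 11 mm high at the foot of its -x wall. Behind (+x), a white housing from x = 20 to 105 mm, 48 mm wide, 32 mm high, carries the plunger at x = +60 mm
- way_out (a point): point on the board 70 mm out (-x) from the dispenser's origin: about where the centre of the pushed-out puck comes to lie after a full press (a few mm farther after a quick one), its edge 36 mm clear of the magazine's front wall. The blade that pushes it goes back in as the plunger rises. Each further press pushes out another puck
- board: flat black board, 460 x 680 mm, 12 mm thick; origin at the centre of its underside on the table, so its top is at z = 0.012. All the things here stand on it. It does not move
- plunger_top (a point): centre of the top face of the red plunger cap, a level disc of 30 mm diameter and 10 mm thick on a steel stem; 70 mm above the board at rest; moves down as it is pressed
- plunger (a joint): plunger travel in m: 0 up at rest, 0.024 fully down on its stop; a spring lifts it again: 3 N at the top to 10 N at the bottom, plus 25 N per m/s of drag
- puck1_center (a point): brass sample puck, 28 mm diameter, 8 mm thick, about 30 g, with a cream disc on its top face; this point is its centre, half-way up (4 mm above its underside), z is its axis. The lowest of the three in the magazine, so the one that comes out. It slides flat on the board with dry friction and stops as soon as it is no longer pushed.
- puck2_center (a point): brass sample puck, 28 mm diameter, 8 mm thick, about 30 g, with a cream disc on its top face; this point is its centre, half-way up (4 mm above its underside), z is its axis. Second in the magazine, drops to the bottom when the first has gone; stays in the magazine.
- puck3_center (a point): brass sample puck, 28 mm diameter, 8 mm thick, about 30 g, with a cream disc on its top face; this point is its centre, half-way up (4 mm above its underside), z is its axis. Top one in the magazine; stays there.
- ring_blue: blue ring printed flat on the board, 56 mm inner and 66 mm outer diameter, no height; origin at its centre on the board. The target. It may lie on either side of the puck's way out, about 70 to 95 mm off it.
- ring_yellow: yellow ring printed flat on the board, same size as the blue one, on the other side; origin at its centre. Not the target.
- lens: white microscope objective with a yellow band standing loose on the board, nose up, 30 mm diameter, 44 mm high; origin at the centre of its foot; leave alone
- dish: closed clear culture dish with cream filling, loose on the board, 55 mm diameter, 12 mm high; origin at the centre of its underside; leave alone
- screwdriver: screwdriver with a blue handle lying on the board roughly along world x, handle towards the robot; about 200 mm long; leave alone

How it is judged (in metres and radians):
On the way, in this order (a step that is already met when the one before it is completed fails the run):
1. the plunger is pressed all the way down (at least 21 of its 24 mm) (value of joint plunger above 0.021 m), for 0.02 s.
2. the plunger is back up and the puck lies flat outside the magazine (value of joint plunger below 0.003 m and x of puck1_center in the frame of dispenser below -0.045 m and height (world z) of puck1_center below 0.02 m), for 0.1 s.
3. the puck lies wholly inside the blue ring (horizontal distance between puck1_center and ring_blue below 0.0145 m and height (world z) of puck1_center below 0.02 m and angle between puck1_center's own z axis and vertical below 0.1 rad), for 0.2 s.
At the end, for the whole second after the job is handed in: The ejected puck lies flat and at rest on the board wholly inside the blue ring (its centre within 14.5 mm of the ring's centre), the plunger is up (within 3 mm), and the other two pucks are still in the magazine (all of step 3 and linear speed of puck1 below 0.01 m/s and value of joint plunger below 0.003 m and x of each of puck2_center, puck3_center in the frame of dispenser above -0.008 m); the robot touches nothing.
It fails at once if the ejected puck is lifted more than 8 mm or tipped over (height (world z) of puck1_center above 0.024 m or angle between puck1_center's own z axis and vertical above 0.5 rad).
It fails at once if a second puck comes out, or a waiting puck is lifted (x of any of puck2_center, puck3_center in the frame of dispenser below -0.01 m or height (world z) of puck2_center above 0.032 m or height (world z) of puck3_center above 0.04 m).
It fails at once if the lens, dish or screwdriver is moved by more than 15 mm or the lens is tipped (distance of any of lens, dish, screwdriver from where it was at the start of the episode above 0.015 m or angle between lens's own z axis and vertical above 0.4 rad).
It also fails if it takes over 51 s, if anything falls off the work surface, if the arm or the gripper's body presses on something with over 40 N, if the wrist force passes 120 N, or if a joint passes its speed limit or range.

## Robot

A 7-joint arm with a two-finger parallel gripper is mounted at the origin on the work surface. World frame = base frame: x ahead of the robot, y to its left, z up, the work surface at z = 0. Lengths are in mm, angles in rad, forces in N, time in s.
With the tool pointing down it reaches from about 400 to 900 mm from the base axis. Payload 5.5 kg.
Tool frame: the origin (TCP) lies at the very end of the fingers, on their centre line; the grasp point (between the pads) lies 19 mm behind it; z points along the fingers, x is the direction in which the jaws open and shut, and the axes are right-handed (so a half turn about z gives the same grasp; the last joint's range is limited). The gripper opens to 85 mm and grips with 20 to 120 N. Pads are 22 mm wide; open, the fingers measure 114 mm over their backs; the gripper's body (76 mm by 85 mm) begins 54 mm behind the grasp point. The pads swing forward as they close: fully open they stand 13 mm farther back than shut.
Start: joints at [-0.942, 0.501, -0.427, 1.55, 0.221, 1.138, -0.21], TCP at [232.466, 607.009, 231.31] pointing down, gripper open.
Joint ranges: [-2.88, 2.88], [-0.31, 2.03], [-1.54, 1.56], [0.2, 2.42], [-1.41, 4.55], [0.19, 2.02], [-2.57, 2.57]. Speed limits (rad/s): [2.57, 2.57, 3.14, 3.14, 3.14, 3.14, 3.14].

## Interface

Orientations are given as a unit quaternion [w, x, y, z].
In Python, from station import robot, capture gives the robot as it stands.
- The arm moves only by the tool jog_arm, never from a script. Its argument "series" is a list that holds one entry, the list of rows, each a list of 6 numbers: the shift along the tool's x, y, z in cm, then the turn, a rotation vector about the tool's x, y, z in degrees. A call has exactly 10 rows; each row is the pose to reach, as a shift and turn from the pose measured when the call began, along the tool's axes at that moment; what a row does not reach only later rows make up. A row lasts 1/10 s, in which the tool goes at most 50 mm and 8.59 degrees, less where a joint would pass 70% of its speed; a pose out of reach is approached as far as the arm can. A call with a gripper value outside its range is refused whole. "gripper" is the closure in counts, from 0 (fully open) to 255 (shut), set as the call begins (left out, the last holds). The fingers move at their own pace and stop on an object; "force" is the grip in N (left out, the last holds). Time passes only in rows, so rows that repeat a pose let the fingers close, or fill a call up. It gives the time, the measured TCP pose, the force and the opening at its end, in the units of the state.
- robot.state(): the state, without advancing time (a new reading comes with each control period).
- capture(name): name is "scene" or "side" or "wrist"; returns a dict with "color" (400x640x3 uint8, blue, green, red), "mtx" (3x3 intrinsics, pixels), "k1" (the pictures are not rectified: a ray, as slopes to the right and down, at radius r is drawn at 1 + k1 r^2 times it, then the intrinsics apply), "cam_to_world" (4x4, takes a point from camera to world coordinates). Camera axes: x right, y down, z forward; pixel columns grow to the right and rows downward; lengths in mm; the calibration is good to about 2 mm. A picture is of the moment at which its call begins. There is no depth.
- robot.job_done(): hands the job in, once; it reports no verdict.
The state is a dict: "t": time; "qpos": joint angles; "dq": joint speeds; "joint_torque": joint torques, N m; "ee_pos": TCP position; "orientation": TCP orientation; "contact_force": force on the tool from outside, world axes, zero at the start; "wrist_torque": the same for the moment, N m; "gripper_width": finger opening in mm.
Only numpy, scipy, OpenCV 4.12 (cv2) and the standard library are available. Lean on these libraries where they do the work, as an engineer would, in place of code of your own. Each camera call takes 0.05 s, during which the arm holds its last target. There are 200 camera calls.

## Working session

There is one attempt and no reset: what is moved stays moved. The work goes in short steps, Python scripts to look and compute and a tool call to move; the robot and the scene stay as the last step left them, time stands still between calls to the robot, and variables do not carry over. Pictures are saved under pics/ and viewed, about 8 in all and at most 12, crops included, and the job is handed in when it is done.

Besides the shell and the picture viewer there is one more tool, called after ">>>" as name(argument=value, ...), one argument or row to a line, values as JSON. jog_arm: Moves the arm, as the interface text tells. Its arguments: {"type":"object","properties":{"series":{"type":"array"},"gripper":{"type":"number"},"force":{"type":"number"}},"required":["series"]}

```bash
mkdir -p pics
cat > h.py <<'E'
import numpy as np, cv2
from station import robot, capture
from scipy.spatial.transform import Rotation as R
def ray(c,uv):
    p=cv2.undistortPoints(np.array([[uv]],float),np.array(c['mtx'],float),np.array([c['k1'],0,0,0],float))[0,0]
    T=np.array(c['cam_to_world']); return T[:3,3],T[:3,:3]@np.array([p[0],p[1],1])
def onz(c,uv,z):
    o,d=ray(c,uv); return (o+d*(z-o[2])/d[2])
def proj(c,P):
    T=np.linalg.inv(np.array(c['cam_to_world'])); P=np.atleast_2d(P)@T[:3,:3].T+T[:3,3]
    return cv2.projectPoints(P,np.zeros(3),np.zeros(3),np.array(c['mtx'],float),np.array([c['k1'],0,0,0],float))[0][:,0]
def togo(target):
    s=robot.state(); q=s['orientation']; r=R.from_quat([q[1],q[2],q[3],q[0]])
    return r.inv().apply(np.array(target)-s['ee_pos'])/10
E
python3 - <<'E'
from h import *
import pickle
s=robot.state();print({k:np.round(s[k],3) for k in ('t','ee_pos','orientation','contact_force','gripper_width')})
q=s['orientation'];print(R.from_quat([q[1],q[2],q[3],q[0]]).as_matrix().round(3))
C={n:capture(n) for n in('scene','side','wrist')}
pickle.dump(C,open('c0.pkl','wb'))
for n in C: cv2.imwrite(f'pics/{n}0.png',C[n]['color']); print(n,np.round(C[n]['cam_to_world'],2).tolist(),C[n]['mtx'][0][0])
cv2.imwrite('pics/a0.png',np.vstack([cv2.resize(C['scene']['color'],(480,300)),cv2.resize(C['side']['color'],(480,300))]))
E
```

```text
{'t': np.float64(0.0), 'ee_pos': array([232.299, 606.341, 230.242]), 'orientation': array([ 0.001,  0.824,  0.567, -0.001]), 'contact_force': array([-0.245, -1.241,  0.239]), 'gripper_width': np.float64(85.201)}
[[ 0.358  0.934 -0.001]
 [ 0.934 -0.358 -0.002]
 [-0.002 -0.    -1.   ]]
scene [[-0.25, 0.78, -0.57, 1253.07], [0.97, 0.21, -0.13, 99.13], [0.01, -0.59, -0.81, 943.12], [0.0, 0.0, 0.0, 1.0]] 498.0416232157128
side [[-0.95, -0.22, 0.21, 412.86], [-0.3, 0.65, -0.69, 668.06], [0.01, -0.73, -0.69, 776.68], [0.0, 0.0, 0.0, 1.0]] 473.75586501206624
wrist [[0.36, 0.9, 0.25, 167.75], [0.93, -0.34, -0.1, 630.6], [-0.0, 0.27, -0.96, 372.74], [0.0, 0.0, 0.0, 1.0]] 345.93985608049564
```

View pics/scene0.png

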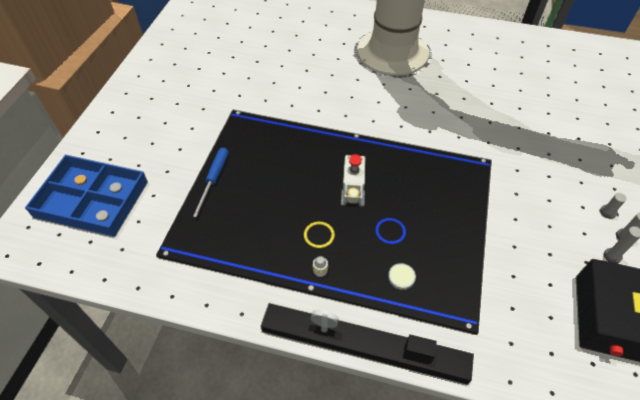

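View pics/side0.png

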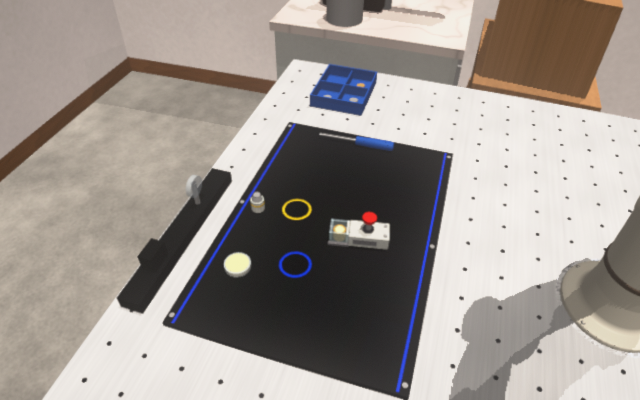

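The scene view shows the plunger at (355,160), magazine (353,192), blue ring (391,231), yellow ring (319,235), lens (320,267) and dish (402,276). The side view shows the plunger at (370,218) and the blue ring at (295,264). Next I'll turn these into positions.

Run:
```python
from h import *
import pickle
C=pickle.load(open('c0.pkl','rb'))
roi={'scene':{'blue':(370,212,412,250),'yel':(300,216,338,255),'red':(343,150,367,170),'dish':(385,260,420,292)},
'side':{'blue':(275,245,316,282),'yel':(278,195,315,222),'red':(358,208,382,226),'dish':(222,250,254,280)}}
for n in roi:
  c=C[n]; hsv=cv2.cvtColor(c['color'],cv2.COLOR_BGR2HSV).astype(int); H,S,V=hsv[...,0],hsv[...,1],hsv[...,2]
  M={'blue':(abs(H-118)<14)&(S>120)&(V>80),'yel':(abs(H-25)<10)&(S>120)&(V>80),'red':((H<8)|(H>172))&(S>150)&(V>150),'dish':(V>130)}
  for k,(a,b,d,e) in roi[n].items():
    m=np.zeros(H.shape,np.uint8); m[b:e,a:d]=M[k][b:e,a:d]
    ys,xs=np.nonzero(m); h=cv2.convexHull(np.c_[xs,ys].astype(np.float32)); (u,v),ax,_=cv2.fitEllipse(h)
    print(n,k,round(u,1),round(v,1),np.round(ax,1),len(xs),onz(c,(u,v),{'red':80,'dish':24}.get(k,12)).round(1))
# dispenser: foot/edges crop
c=C['scene'];s=C['side']
def crop(c,x,y,w,h,f): return cv2.resize(c['color'][y:y+h,x:x+w],None,fx=f,fy=f,interpolation=cv2.INTER_CUBIC)
cv2.imwrite('pics/crop0.png',np.hstack([crop(c,330,145,50,70,8),crop(s,320,200,80,56,7)[:392].copy() if 0 else cv2.copyMakeBorder(crop(s,322,205,78,56,5),0,280,0,0,cv2.BORDER_CONSTANT)]))
```

```text
scene blue 390.2 230.5 [26.2 31.5] 296 [636.7 102.4  12. ]
scene yel 318.6 234.2 [27.  31.4] 323 [686.7 -48.6  12. ]
scene red 355.0 159.2 [10.5 11.3] 97 [512.   -9.3  80. ]
scene dish 401.7 275.2 [24.1 27.1] 520 [746.4 144.1  24. ]
side blue 294.8 264.1 [26.8 33.7] 318 [634.6 105.2  12. ]
side yel 296.4 209.0 [22.1 30.3] 265 [684.6 -45.3  12. ]
side red 369.3 217.0 [11.  14.1] 128 [511.1  -6.7  80. ]
side dish 236.9 263.3 [23. 27.] 497 [742.2 148.7  24. ]
```

View pics/crop0.png

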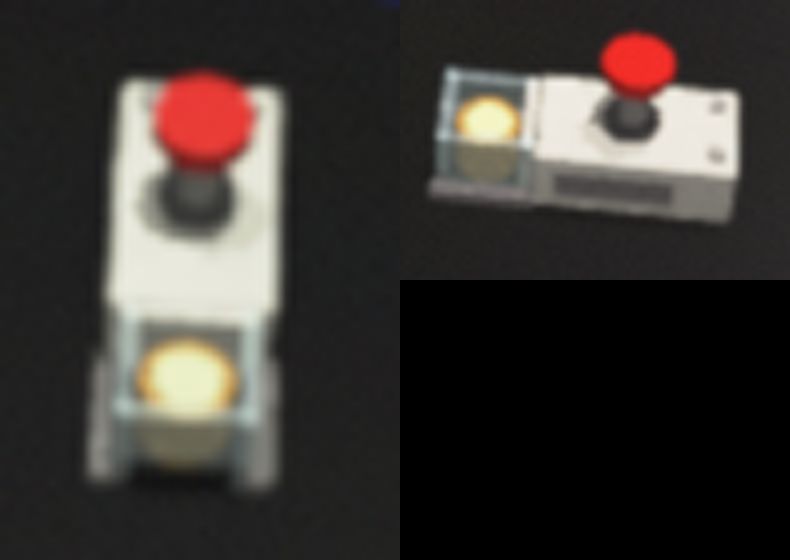

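The top puck's cream disc sits at scene (353.4,192.5) and side (339.4,229). I'll use these for the dispenser axis and then plan the approach.

Run:
```python
from h import *
import pickle
C=pickle.load(open('c0.pkl','rb'))
def tri(a,b,z): return (onz(C['scene'],a,z)+onz(C['side'],b,z))/2
P=[onz(C['scene'],(353.4,192.5),36),onz(C['side'],(339.4,229),36)];print(np.round(P,1))
pl=[onz(C['scene'],(355,159.2),80),onz(C['side'],(369.3,217),80)]
# housing rear top corners & front (z=44) in scene crop, for yaw
q=[(330+x/8,145+y/8) for x,y in((122,82),(285,90),(108,303),(280,312))]
Q=[onz(C['scene'],u,44) for u in q];print(np.round(Q,1))
o=np.mean(P,0);p=np.mean(pl,0);d=(o-p)[:2];print('dist',np.linalg.norm(d),'yaw -x',np.degrees(np.arctan2(d[1],d[0])))
u=d/np.linalg.norm(d);w=p[:2]+130*u;print('wayout',w)
b=np.array([635.7,103.8]);e=b-w;print('push',np.linalg.norm(e),np.degrees(np.arctan2(e[1],e[0])))
print('togo plunger',togo([p[0],p[1],120]))
```

```text
[[572.7   3.2  36. ]
 [569.5   5.1  36. ]]
[[474.8 -38.9  44. ]
 [465.3   8.9  44. ]
 [557.6 -23.9  44. ]
 [548.1  24.4  44. ]]
dist 60.85758607074417 yaw -x 11.373466894374145
wayout [638.91487485  17.74043537]
push 86.11959175670638 92.1393688188966
togo plunger [-47.37432613  48.04166886  11.11912369]
```

>>> jog_arm(
  series=[
    [[-3.2,3.2,0,0,0,4.5],[-6.4,6.5,0,0,0,9],[-9.6,9.7,0,0,0,13.5],[-12.8,13,0,0,0,18],[-16,16.2,0,0,0,22.5],[-19.2,19.5,0,0,0,27],[-22.4,22.7,0,0,0,31.5],[-25.6,26,0,0,0,36],[-28.8,29.2,0,0,0,40.5],[-32,32.4,0,0,0,45]],
  ],
  gripper=255,
  force=40,
)

```text
t: 1.15
ee_pos: [420.8, 189.9, 231.0]
orientation: [0.001, 0.978, 0.207, -0.0]
contact_force: [-0.6, -0.2, -0.5]
gripper_width: 0.1
```

Run:
```python
from h import *
s=robot.state();q=s['orientation'];m=R.from_quat([q[1],q[2],q[3],q[0]]).as_matrix()
print(s['t'],s['ee_pos'],np.degrees(np.arctan2(m[1,0],m[0,0])),s['gripper_width'],togo([511.5,-8,110]))
```

```text
1.15 [420.80815077 189.94358416 231.04434881] 23.860592616793838 0.11275322390520486 [ 0.29663669 21.7589116  12.12624661]
```

>>> jog_arm(
  series=[
    [[0,4,1,0,0,4],[0,8,2,0,0,8],[0.1,12,4,0,0,12],[0.2,16,6,0,0,16],[0.3,19,8,0,0,20],[0.3,21,10,0,0,22],[0.3,21.8,11.5,0,0,22],[0.3,21.8,12.1,0,0,22],[0.3,21.8,12.1,0,0,22],[0.3,21.8,12.1,0,0,22]],
  ],
)

```text
t: 2.15
ee_pos: [511.7, -7.2, 110.7]
orientation: [0.0, 1.0, 0.017, -0.0]
contact_force: [0.3, -0.2, 0.6]
gripper_width: -0.2
```

Run:
```python
from h import *
s=robot.state();q=s['orientation'];m=R.from_quat([q[1],q[2],q[3],q[0]]).as_matrix()
print(s['t'],s['ee_pos'],np.degrees(np.arctan2(m[1,0],m[0,0])),m[:,2],s['contact_force'],togo([511.5,-8,82]))
a=capture('scene');b=capture('side')
f=lambda c,x,y:cv2.resize(c['color'][y:y+100,x:x+100],(400,400),interpolation=cv2.INTER_CUBIC)
cv2.imwrite('pics/p1.png',np.hstack([f(a,305,110),f(b,320,160)]))
```

```text
2.15 [511.74035332  -7.24413532 110.69571947] 1.9487924062586615 [-4.95728055e-05 -7.14540912e-04 -9.99999743e-01] [ 0.29391703 -0.22265641  0.63843764] [-0.02637995  0.07268097  2.86962641]
```

View pics/p1.png

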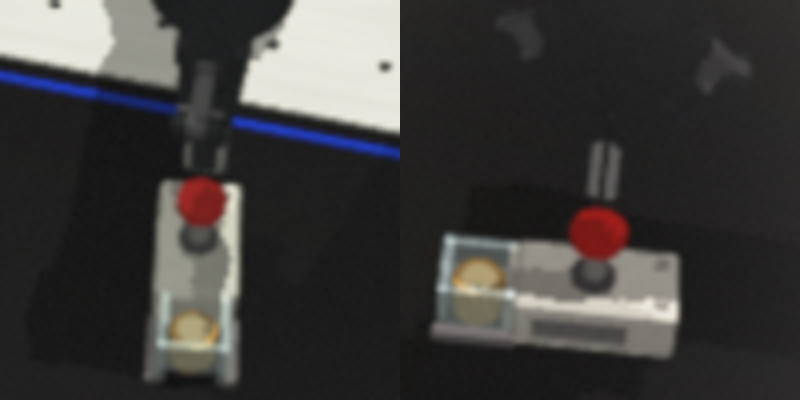

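Closed fingertips are centred above the cap at crop (205,185) in the scene view and (605,200) in the side view. Now I'll press.

>>> jog_arm(
  series=[
    [[0,0.07,1.4,0,0,0],[0,0.07,2.7,0,0,0],[0,0.07,3.1,0,0,0],[0,0.07,3.5,0,0,0],[0,0.07,3.9,0,0,0],[0,0.07,4.3,0,0,0],[0,0.07,4.7,0,0,0],[0,0.07,5.0,0,0,0],[0,0.07,5.2,0,0,0],[0,0.07,5.25,0,0,0]],
  ],
)

```text
t: 3.25
ee_pos: [512.1, -7.6, 58.8]
orientation: [0.0, 1.0, 0.017, 0.0]
contact_force: [-2.8, 1.2, 11.1]
gripper_width: 0.5
```

>>> jog_arm(
  series=[
    [[0,0,0.1,0,0,0],[0,0,0.15,0,0,0],[0,0,0.15,0,0,0],[0,0,-0.3,0,0,0],[0,0,-0.9,0,0,0],[0,0,-1.6,0,0,0],[0,0,-2.3,0,0,0],[0,0,-3.5,0,0,0],[0,0,-5,0,0,0],[0,0,-6.5,0,0,0]],
  ],
)

```text
t: 4.25
ee_pos: [511.6, -7.6, 124.5]
orientation: [0.0, 1.0, 0.017, -0.0]
contact_force: [0.2, -0.1, 0.7]
gripper_width: -0.5
```

Run:
```python
from h import *
import pickle
a=capture('scene');b=capture('side');pickle.dump((a,b),open('c1.pkl','wb'))
f=lambda c,x,y:cv2.resize(c['color'][y:y+120,x:x+100],(400,480),interpolation=cv2.INTER_CUBIC)
cv2.imwrite('pics/p2.png',np.hstack([f(a,315,145),f(b,270,175)]))
```

```text
(no output)
```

View pics/p2.png

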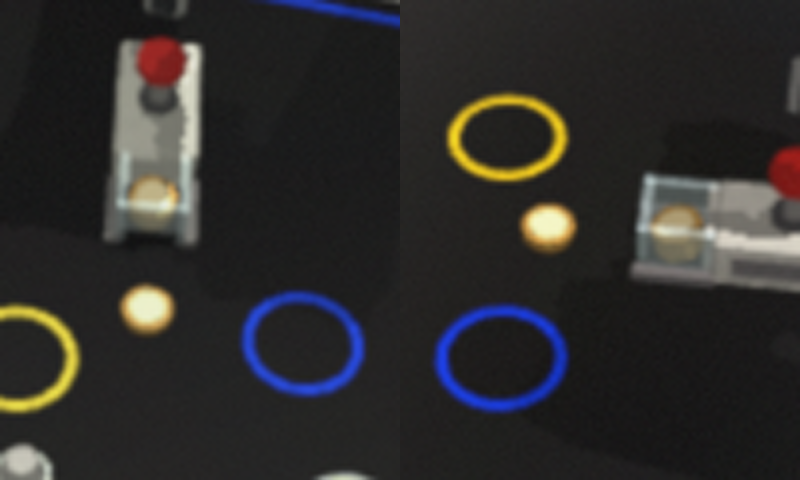

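The plunger is up. One puck is out, at scene (352,222) and side (307,231). I'll locate it by blob.

Run:
```python
from h import *
import pickle
a,b=pickle.load(open('c1.pkl','rb'))
P=[]
for c,(x,y) in((a,(352,222)),(b,(307,231))):
    g=c['color'].min(2); m=np.zeros_like(g); m[y-9:y+10,x-9:x+10]=(g[y-9:y+10,x-9:x+10]>120)
    M=cv2.moments(m,True);u=(M['m10']/M['m00'],M['m01']/M['m00']);P.append(onz(c,u,20));print(u,M['m00'],P[-1].round(1))
p=np.mean(P,0)[:2];t=np.array([635.7,103.8]);d=t-p;L=np.linalg.norm(d);d/=L
print(p,L,np.degrees(np.arctan2(d[1],d[0])))
st=p-d*45; print('start',st,'togo high',togo([*st,100]))
```

```text
(351.530303030303, 221.42424242424244) 66.0 [640.5  14.8  20. ]
(306.6290322580645, 230.43548387096774) 62.0 [638.9  16.8  20. ]
[639.72104932  15.80859857] 88.08323088312912 92.61649406692466
start [641.77532477 -29.14448755] togo high [12.73287433  2.59100338  2.65226296]
```

>>> jog_arm(
  series=[
    [[3,0.5,0,0,0,0],[6,1.2,0,0,0,0],[9,2,0.6,0,0,0],[11.5,2.5,1.6,0,0,-0.7],[12.7,2.6,2.6,0,0,-0.7],[12.7,2.6,4.6,0,0,-0.7],[12.7,2.6,6.6,0,0,-0.7],[12.7,2.6,7.6,0,0,-0.7],[12.7,2.6,7.6,0,0,-0.7],[12.7,2.6,7.6,0,0,-0.7]],
  ],
  gripper=207,
)

```text
t: 5.35
ee_pos: [641.7, -29.3, 50.6]
orientation: [0.0, 1.0, 0.023, 0.002]
contact_force: [0.0, 0.4, 0.0]
gripper_width: 16.2
```

Run:
```python
from h import *
s=robot.state();q=s['orientation'];m=R.from_quat([q[1],q[2],q[3],q[0]]).as_matrix()
print(s['ee_pos'],np.degrees(np.arctan2(m[1,0],m[0,0])),s['gripper_width'],togo([641.8,-29.1,14]))
a=capture('scene');b=capture('side');w=capture('wrist')
f=lambda c,x,y:cv2.resize(c['color'][y:y+120,x:x+100],(250,300),interpolation=cv2.INTER_CUBIC)
cv2.imwrite('pics/p3.png',np.hstack([f(a,300,150),f(b,260,145),cv2.resize(w['color'],(300,300))]))
```

```text
[641.65926218 -29.3003813   50.62565938] 2.661962429813867 16.210097802305306 [ 2.83987240e-04 -2.08172848e-02  3.66258862e+00]
```

View pics/p3.png

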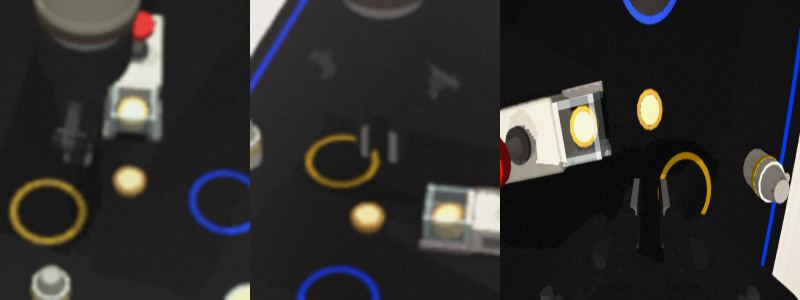

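The fingers stand behind the puck at a 16 mm gap. In the wrist view they are at (650,200), the puck at (650,108) and the ring beyond it. I'll lower them to just above the board.

>>> jog_arm(
  series=[
    [[0,0,1,0,0,0],[0,0,2,0,0,0],[0,0,2.8,0,0,0],[0,0,3.2,0,0,0],[0,0,3.4,0,0,0],[0,0,3.5,0,0,0],[0,0,3.55,0,0,0],[0,0,3.6,0,0,0],[0,0,3.6,0,0,0],[0,0,3.6,0,0,0]],
  ],
)

```text
t: 6.5
ee_pos: [642.9, -29.3, 16.0]
orientation: [0.0, 1.0, 0.023, 0.003]
contact_force: [-0.3, 0.0, 0.0]
gripper_width: 15.9
```

>>> jog_arm(
  series=[
    [[0,-0.5,0.1,0,0,0],[0,-1.2,0.1,0,0,0],[0,-1.9,0.1,0,0,0],[0,-2.6,0.1,0,0,0],[0,-3.4,0.1,0,0,0],[0,-4.2,0.1,0,0,0],[0,-5,0.1,0,0,0],[0,-5.8,0.1,0,0,0],[0,-6.5,0.1,0,0,0],[0,-7,0.1,0,0,0]],
  ],
)

```text
t: 7.5
ee_pos: [639.7, 41.6, 15.0]
orientation: [0.0, 1.0, 0.024, 0.003]
contact_force: [-0.4, -1.3, 0.7]
gripper_width: 16.1
```

```bash
cat > look.py <<'E'
from h import *
import sys
n=sys.argv[1]
s=robot.state();q=s['orientation'];m=R.from_quat([q[1],q[2],q[3],q[0]]).as_matrix()
print(s['t'],s['ee_pos'],np.degrees(np.arctan2(m[1,0],m[0,0])),s['contact_force'])
a=capture('scene');b=capture('side');P=[]
for c in(a,b):
    u=proj(c,[638,s['ee_pos'][1]+22,20])[0].astype(int); x,y=u
    g=c['color'].min(2); k=np.zeros_like(g); sl=(slice(y-14,y+15),slice(x-14,x+15)); k[sl]=g[sl]>110
    nn,l,st,ce=cv2.connectedComponentsWithStats(k); i=1+st[1:,4].argmax(); P.append(onz(c,ce[i],20)); print(ce[i],st[i,4],P[-1].round(1))
p=np.mean(P,0); print('puck',p.round(1),'to ring(tool cm)',(m.T@(np.array([635.7,103.8,20])-p)/10).round(2))
f=lambda c,x,y:cv2.resize(c['color'][y:y+100,x:x+100],(400,400),interpolation=cv2.INTER_CUBIC)
cv2.imwrite(f'pics/{n}.png',np.hstack([f(a,330,160),f(b,245,200)]))
E
python3 look.py p4
```

```text
7.5 [639.68950316  41.63070038  14.95944143] 2.697553661665851 [-0.42532281 -1.32840473  0.69750765]
[375.27586207 225.03448276] 29 [636.4  67.8  20. ]
[300.   248.92] 25 [635.4  70.2  20. ]
puck [635.9  69.   20. ] to ring(tool cm) [ 0.14 -3.48  0.  ]
```

View pics/p4.png

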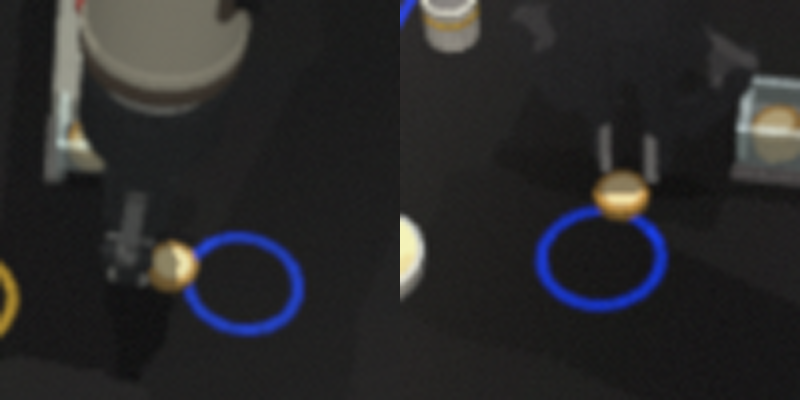

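The puck sits in the cradle with its lower half sunlit, so the blob is biased towards +y. By eye its centre is at crop (172,263) and (621,192), about 39 mm short of the ring centre. I'll push on.

>>> jog_arm(
  series=[
    [[0,-0.4,0,0,0,0],[0,-0.9,0,0,0,0],[-0.03,-1.4,0,0,0,0],[-0.06,-1.9,0,0,0,0],[-0.1,-2.4,0,0,0,0],[-0.12,-2.9,0,0,0,0],[-0.15,-3.3,0,0,0,0],[-0.15,-3.6,0,0,0,0],[-0.15,-3.8,0,0,0,0],[-0.15,-3.8,0,0,0,0]],
  ],
)

```text
t: 8.6
ee_pos: [636.3, 80.4, 14.9]
orientation: [-0.0, 1.0, 0.024, 0.003]
contact_force: [0.5, 0.2, -0.0]
gripper_width: 16.2
```

>>> jog_arm(
  series=[
    [[0,0.5,0,0,0,0],[0,1.5,0,0,0,0],[0,3,0,0,0,0],[0,4.5,-0.5,0,0,0],[0,5,-2.5,0,0,0],[0,5,-6,0,0,0],[0,5,-10,0,0,0],[-2,5,-14,0,0,0],[-5,5,-17,0,0,0],[-7,5,-19,0,0,0]],
  ],
)

```text
t: 9.6
ee_pos: [567.1, 24.6, 207.4]
orientation: [-0.0, 1.0, 0.023, 0.005]
contact_force: [-0.1, -0.1, -0.4]
gripper_width: 16.3
```

```bash
python3 look.py p5
python3 - <<'E'
from h import *
for n,x,y in(('scene',390,230),('side',295,262)):
    c=capture(n);g=c['color'].min(2);k=np.zeros_like(g);sl=(slice(y-12,y+12),slice(x-12,x+12));k[sl]=g[sl]>110
    M=cv2.moments(k,True);u=(M['m10']/M['m00'],M['m01']/M['m00']);print(n,u,M['m00'],onz(c,u,20).round(1))
E
```

```text
9.6 [567.08103209  24.63009805 207.39697756] 2.6220776369998204 [-0.06866835 -0.09719272 -0.39662405]
scene (390.16129032258067, 227.66129032258064) 62.0 [634.8 100.9  20. ]
side (295.29411764705884, 261.0147058823529) 68.0 [633.9 103.3  20. ]Traceback (most recent call last):
  File "look.py", line 10, in <module>
    nn,l,st,ce=cv2.connectedComponentsWithStats(k); i=1+st[1:,4].argmax(); P.append(onz(c,ce[i],20)); print(ce[i],st[i,4],P[-1].round(1))
                                                        ~~~~~~~~~~~~~~~^^
ValueError: attempt to get argmax of an empty sequence
```

Compared camera by camera, the puck is about 2 mm from the ring centre. One last look before handing in.

Run:
```python
from h import *
a=capture('scene');b=capture('side')
f=lambda c,x,y:cv2.resize(c['color'][y:y+160,x:x+160],(400,400),interpolation=cv2.INTER_CUBIC)
cv2.imwrite('pics/p6.png',np.hstack([f(a,290,140),f(b,220,150)]))
```

```text
(no output)
```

View pics/p6.png

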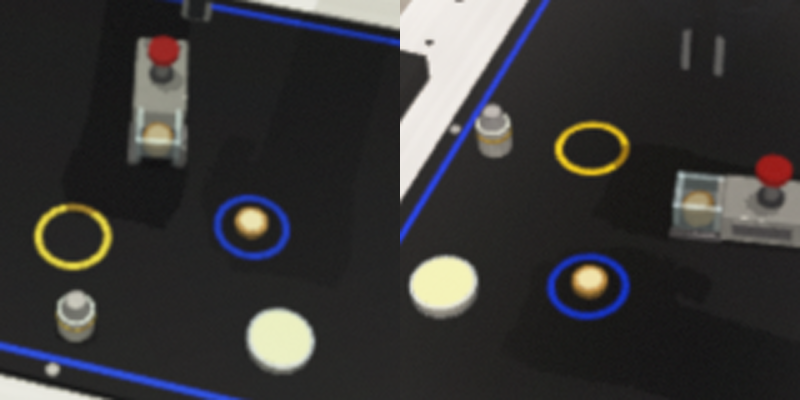

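The puck lies inside the blue ring in both views, at (251,222) and (590,281). The plunger is up, the other pucks are in the magazine, and the lens and dish are undisturbed. Handing in.

```bash
python3 -c "
from station import robot
print(robot.job_done(), robot.state()['t'])"
```

```text
the job is handed in; nothing more can be done
the job is handed in; nothing more can be done
```

I pressed the plunger once to its stop with the closed fingers, and one puck slid out. I then pushed it into the blue ring with the fingertips set 16 mm apart, and backed off and up before handing in at about 10 s.

- **Puck:** it lies flat, about 2 mm from the ring centre in both the scene and side cameras (limit 14.5 mm).
- **Plunger and magazine:** the plunger looks fully up and the remaining pucks are still in the magazine. I did not count them separately.
- **Other objects:** the lens and dish look undisturbed. The screwdriver was outside my last pictures, but the arm never went near it.
- **Force and clearance:** at the last reading in the press, 1.5 mm before its deepest point, the tool force was about 11 N. It read about zero once the arm was clear.
- **Failed or misleading checks:** halfway through the push, the puck detection was thrown off by a shadow, so I judged that position by eye. My look script then crashed once after the push, and I repeated the check with a fixed search window.

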